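Index the bearing carrier into its notches and clip it

TASK

Push the carrier plate along its rails with your fingertips until it drops fully into the locating notches, then swing the swivel clip in over the plate's edge as far as it goes. Only push: do not lift the plate, do not touch the bearing standing on it, and leave the parts lying around the jig where they are.

Things in the scene. Friction and masses are not known exactly. Their poses are not given: they have to be found in the camera images.
- slide_jig: (All lengths here in mm.) Fixed slide jig, aluminium base 176 x 325 x 6 mm with two steel rails along its y axis. Origin: bench level, midway between the rails, exactly below where the plate's centre belongs when seated; z up. The plate is pushed towards the jig's -y. Side guides along the rails: inner faces x = -62 and +62, outer -68 and +68, top z = 40.
- notch_mid (a point): Point midway between the four notches at rail-top height (jig x 0, y 0, z 30). Rails 22 mm wide at jig x = -45 and +45, from y = -115 to +200. Each has two notches, 22 mm long, 8 mm deep, centred at jig y = -65 and +65. End stop across the rails at y = -114 to -106, top z = 36: a plate against it has gone 16 mm past the notches.
- carrier_plate: Loose aluminium plate, 120 (x) x 180 (y) x 8 mm, 0.35 to 0.6 kg, on the rails, axes along the jig's. Origin: its centre, at the underside of its two cross ribs (14 mm wide, 7 mm deep, at y = -65 and +65); plate z = 7 to 15. Starts 55 to 100 mm from its seat on the jig's +y side, riding on its ribs (origin at jig z = 30), 2 mm play to each guide. Sliding takes 3 to 12 N.
- plate_lip (a point): Middle of the top of the lip at the plate's +y end, outer face: plate x 0, y 90, z 33. Upright lips, 70 mm wide, 5 mm thick, 18 mm above the plate, at both ends. With both ribs over notches (within 4 mm) the plate drops 7 mm by its weight (origin to jig z = 23) and the ribs stop it; friction at a pushing finger can hold it up until the finger backs off.
- bearing_cone: Tapered roller bearing cone, 66 mm diameter, 30 mm high, about 0.42 kg, standing loose round an 18 mm spigot (14 mm high) in the middle of the plate. Origin: centre of its underside. Not to be touched.
- clip_arm (a joint): Swivel clip on a post, vertical axis at jig x = -80, y = -40: 0 = open, bar pointing to the jig's -y beside the guide; 1.571 = closed (stop), bar pointing to the jig's +x over the plate's edge. Grows anticlockwise seen from above; starts at 0 to 0.25; stays where left. Bar 14 mm wide, 48 mm long, jig z = 41 to 49: passes 3 mm over a seated plate, hits one not dropped.
- clip_pin_top (a point): Centre of the top of the upright round pin on the clip's bar, to push the clip by: 12 mm diameter, 32 mm high (jig z = 49 to 81), 38 mm from the clip's axis; about 1 N moves it.
- oil_seal: Bystander: oil seal ring, 67 mm diameter, 16 mm high, on the bench beyond the jig. Origin: centre of underside.
- spider_gear: Bystander: bevel gear, 56 mm diameter, 26 mm high, on the bench on the robot's side of the jig. Origin: centre of underside.
- ratchet: Bystander: ratchet handle, 34 x 215 x 24 mm (long in its y), on the bench beyond the jig. Origin: centre of underside.

How it is judged:
On the way:
1. the plate has dropped into the notches while the clip is still open (z of carrier_plate in the frame of slide_jig below 0.0255 m and angle between carrier_plate's own z axis and vertical below 0.03 rad and horizontal distance between carrier_plate and slide_jig below 0.008 m and value of joint clip_arm below 0.6 rad), for 0.2 s.
At the end, for the whole second after the job is handed in: The plate lies flat in the notches (origin less than 25.5 mm above the jig's underside, tilt under 0.03 rad, centre within 8 mm of its seat), at rest, the clip is turned in past 1.3 rad over its edge, and the bearing stands on the plate (z of carrier_plate in the frame of slide_jig below 0.0255 m and angle between carrier_plate's own z axis and vertical below 0.03 rad and horizontal distance between carrier_plate and slide_jig below 0.008 m and value of joint clip_arm above 1.3 rad and linear speed of carrier_plate below 0.02 m/s and z of bearing_cone in the frame of carrier_plate below 0.02 m); the robot touches nothing.
It fails at once if the plate is lifted off the rails (z of carrier_plate in the frame of slide_jig above 0.037 m).
It fails at once if the plate is tipped (angle between carrier_plate's own z axis and vertical above 0.15 rad).
It fails at once if the bearing is touched or lifted (contact force between any of the arm, the fingers and bearing_cone above 1 N or z of bearing_cone in the frame of carrier_plate above 0.025 m).
It fails at once if the oil seal, the bevel gear or the ratchet is moved more than 15 mm (distance of any of oil_seal, spider_gear, ratchet from where it was at the start of the episode above 0.015 m).
It also fails if it takes over 64 s, if anything falls off the work surface, if the arm or the gripper's body presses on something with over 40 N, if the wrist force passes 120 N, or if a joint passes its speed limit or range.

ROBOT

A 6-joint arm with a two-finger parallel gripper is mounted at the origin on the work surface; the furniture and walls round the work are solid. World frame = base frame: x ahead of the robot, y to its left, z up, the work surface at z = 0. Lengths are in m, angles in rad, forces in N, time in s.
With the tool pointing down it reaches from about 0.275 to 0.75 m from the base axis. Payload 10.2 kg.
Tool frame: the origin (TCP) lies midway between the tips of the shut fingers; the grasp point (between the pads) lies 19 mm behind it (env.hold_point_z is the distance from the TCP to the grasp point, in m); x points along the fingers, z is the direction in which the jaws open and shut, and the axes are right-handed (so a half turn about x gives the same grasp; the last joint's range is limited). The gripper opens to 85 mm and grips with 20 to 120 N. Pads are 22 mm wide; open, the fingers measure 114 mm over their backs; the gripper's body (76 mm by 85 mm) begins 54 mm behind the grasp point. The pads swing forward as they close: fully open they stand 13 mm farther back than shut.
Start: joints at [0.898, 0.313, 1.498, -0, 1.331, -0.223], TCP at [0.228, 0.473, 0.231] pointing down, gripper open.
Joint ranges: [-2.94, 2.94], [-0.97, 2.17], [0.19, 2.56], [-1.23, 4.37], [0.02, 3.11], [-2.88, 2.88]. Speed limits (rad/s): [2.39, 2.39, 3.01, 3.14, 3.14, 3.14].

INTERFACE

Orientations are given as a unit quaternion [x, y, z, w].
In Python, from bench import env, kinematics, monitor, eyes, job gives the robot as it stands. The module is installed in compiled form; this text tells all that it offers. Calls block until the motion is done:
- env.reach(position, orientation): joint-space move of the TCP to a pose.
- env.movel(position, velocity=0.15, frame=None, guard=None): straight line of the TCP; frame=None keeps the orientation; velocity is the mean speed in m/s. With guard (N) it stops when the force on the tool has changed by that much, and returns True; else False.
- env.set_joints(angles): joint-space move.
- env.release() and env.close_gripper(effort=None): open the fingers fully, or close them until they stop; effort is the grip in N (None keeps the last).
- env.hold(seconds).
- kinematics.ik(position, orientation): joint angles nearest the present ones, or None.
- monitor.sense(): the state.
- eyes.grab_frame(name): name is "scene" or "top"; returns a dict with "frame" (400x640x3 uint8, red, green, blue), "mtx" (3x3 intrinsics, pixels), "view" (4x4, takes a point from world to camera coordinates). Camera axes: x right, y down, z forward; pixel columns grow to the right and rows downward; lengths in m; the calibration is good to about 2 mm. A picture is of the moment at which its call begins. There is no depth.
A pose or a line that the arm cannot do raises env.MotionError and nothing moves.
- job.hand_in(): hands the job in, once; it reports no verdict.
The state is a dict: "clock": time; "joints": joint angles; "qvel": joint speeds; "joint_efforts": joint torques, N m; "position": TCP position; "ee_rot": TCP orientation; "contact_force": force on the tool from outside, world axes, zero at the start; "ft_torque": the same for the moment, N m; "finger_gap": opening from 0.0 (shut) to 1.0 (fully open).
Only numpy, scipy, OpenCV 4.12 (cv2) and the standard library are available. Lean on these libraries where they do the work, as an engineer would, in place of code of your own. Each camera call takes 0.05 s, during which the arm holds its last target.

## Working session

There is one attempt and no reset: what is moved stays moved. The work goes in short steps, each a Python script; the robot and the scene stay as the last script left them, time stands still between calls to the robot, and variables do not carry over. Pictures are saved under pics/ and viewed, and the job is handed in when it is done.

```bash
mkdir -p pics; python3 - <<'E'
from bench import env,monitor,eyes
import cv2,numpy as np
for n in("scene","top"):
    f=eyes.grab_frame(n); cv2.imwrite(f"pics/{n}0.png",f["frame"][:,:,::-1]); print(n,np.round(f["mtx"],2).tolist(),np.round(f["view"],4).tolist())
s=monitor.sense(); print(s["clock"],s["position"],s["ee_rot"],s["finger_gap"])
E
```

```text
scene [[411.24, 0.0, 313.34], [0.0, 411.24, 192.5], [0.0, 0.0, 1.0]] [[0.461, -0.8871, 0.0218, -0.2677], [-0.5428, -0.3013, -0.7839, 0.3981], [0.702, 0.3495, -0.6205, 0.4867], [0.0, 0.0, 0.0, 1.0]]
top [[445.78, 0.0, 320.35], [0.0, 445.78, 204.28], [0.0, 0.0, 1.0]] [[-0.0261, -0.9994, -0.0234, 0.0274], [-0.9828, 0.0299, -0.182, 0.5776], [0.1826, 0.0183, -0.983, 0.8121], [0.0, 0.0, 0.0, 1.0]]
0.1 [0.22815124 0.47260526 0.23079152] [-0.37602118  0.59928615  0.37575948  0.59855576] 0.9982827056653388
```

```bash
ls pics
```

```text
scene0.png
top0.png
```

View pics/scene0.png

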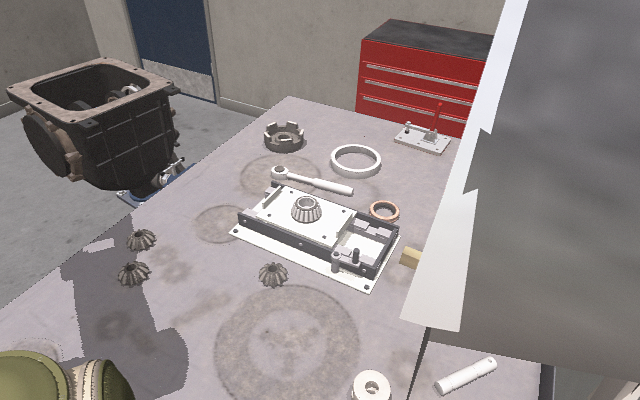

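View pics/top0.png

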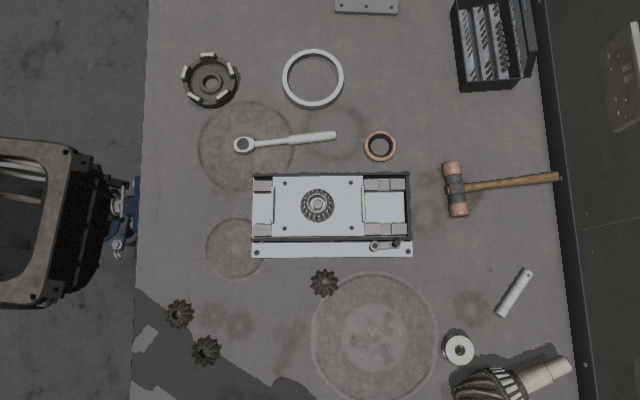

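```bash
python3 - <<'E'
import cv2
a=cv2.imread("pics/top0.png")[160:270,235:425]; cv2.imwrite("pics/c1.png",cv2.resize(a,None,fx=4.2,fy=4.2,interpolation=cv2.INTER_CUBIC))
a=cv2.imread("pics/scene0.png")[175:300,220:410]; cv2.imwrite("pics/c2.png",cv2.resize(a,None,fx=4.2,fy=4.2,interpolation=cv2.INTER_CUBIC))
E
```

```text
(no output)
```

View pics/c1.png

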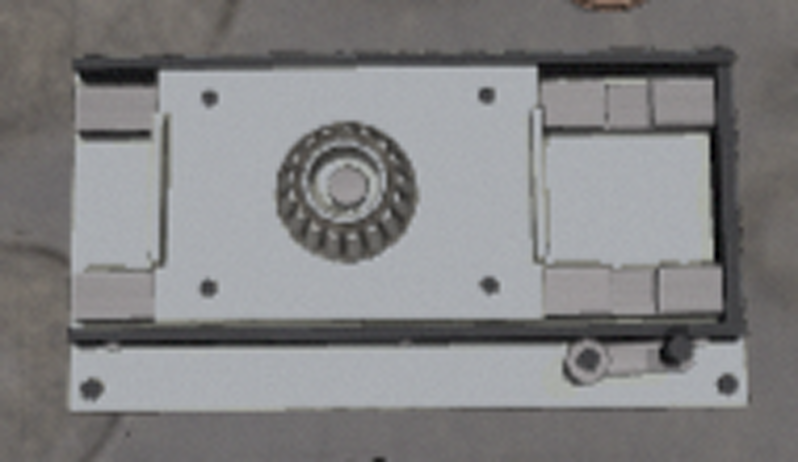

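View pics/c2.png

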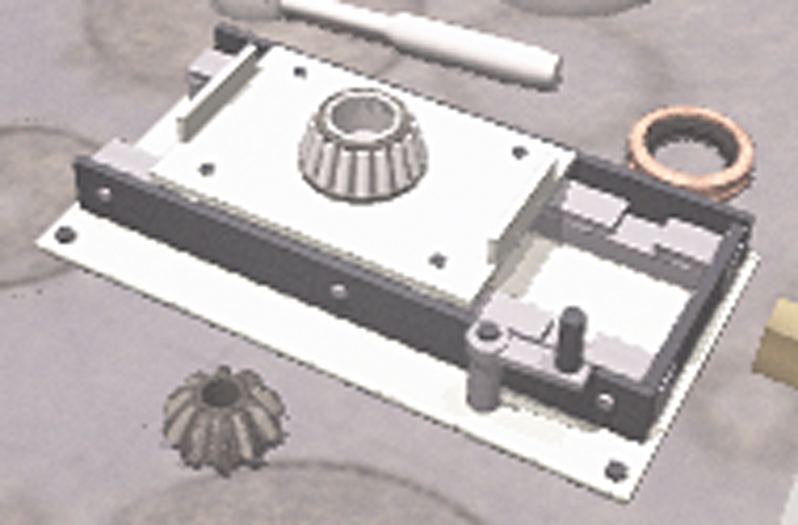

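```bash
cat > h.py <<'E'
import numpy as np
from scipy.optimize import least_squares
CAM={'scene':([411.24,313.34,192.5],[[0.461,-0.8871,0.0218,-0.2677],[-0.5428,-0.3013,-0.7839,0.3981],[0.702,0.3495,-0.6205,0.4867]]),
'top':([445.78,320.35,204.28],[[-0.0261,-0.9994,-0.0234,0.0274],[-0.9828,0.0299,-0.182,0.5776],[0.1826,0.0183,-0.983,0.8121]])}
def proj(c,p):
    k,v=CAM[c];v=np.array(v);q=v[:,:3]@np.asarray(p)+v[:,3]
    return np.array([k[0]*q[0]/q[2]+k[1],k[0]*q[1]/q[2]+k[2]])
def j2w(J,p):
    c,s=np.cos(J[2]),np.sin(J[2]);return np.array([J[0]+c*p[0]-s*p[1],J[1]+s*p[0]+c*p[1],p[2]])
T=lambda x,y:(x/4.2+235,y/4.2+160)
S=lambda x,y:(x/4.2+220,y/4.2+175)
def fit(obs,x0):
    f=lambda J:np.concatenate([proj(c,j2w(J,np.array(p)/1000))-uv for c,p,uv in obs])
    r=least_squares(f,x0,loss='soft_l1');return r.x,r.fun.reshape(-1,2)
E
python3 - <<'E'
from h import *
obs=[('top',(34,-54,30),T(607,128)),('top',(34,-76,30),T(651,128)),('top',(34,-106,30),T(714,129)),
('top',(-34,-54,30),T(610,266)),('top',(-34,-76,30),T(658,265)),('top',(-34,-106,30),T(720,264)),
('top',(34,200,30),T(77,130)),('top',(-34,200,30),T(79,268)),('top',(-68,-114,40),T(738,338)),
('top',(-80,-40,51),T(588,357)),('scene',(-80,-40,51),S(487,331)),
('scene',(-68,-114,40),S(641,415)),('scene',(68,-114,40),S(748,215)),('scene',(34,-54,30),S(609,228)),('scene',(34,-76,30),S(655,244)),('scene',(-68,200,40),S(80,160))]
J,r=fit(obs,[.5,0,0]);print(J);print(np.round(r,1).tolist())
ob=[('top',(-60,-90,15),T(541,320)),('top',(60,-90,15),T(538,67)),('top',(60,90,15),T(159,68)),('top',(-60,90,15),T(155,318)),
('scene',(-60,-90,15),S(475,303)),('scene',(60,-90,15),S(577,152)),('scene',(-60,90,15),S(150,175))]
ob=[(c,(p[0],p[1],p[2]+30),u) for c,p,u in ob]
P,r=fit(ob,J);print(P);print(np.round(r,1).tolist())
c,s=np.cos(J[2]),np.sin(J[2]);d=P[:2]-J[:2];print("plate in jig",c*d[0]+s*d[1],-s*d[0]+c*d[1])
for a in np.arange(-.2,.5,.1):
    p=(-.08+.038*np.sin(a),-.04-.038*np.cos(a),.081);print(round(a,2),proj('top',j2w(J,p)),proj('scene',j2w(J,p)))
print(T(678,340),S(573,313))
# bystanders
for n,uv,z in(('spider',(324,283),.02),('seal',(380,146),.012),('ratch L',(243,144),.02),('ratch R',(335,135),.02)):
    print(n,least_squares(lambda q:proj('top',(q[0],q[1],z))-uv,[.5,0]).x)
# pin world from both
print(least_squares(lambda q:np.concatenate([proj('top',q)-T(678,340),proj('scene',q)-S(573,313)]),[.4,-.1,.08]).x, 'cams',[-(np.array(v)[:,:3].T@np.array(v)[:,3]) for k,v in CAM.values()])
E
```

```text
[ 0.57556445 -0.05250321 -0.02777483]
[[-0.1, -0.5], [0.5, -0.6], [0.5, -0.9], [-0.0, 0.3], [-0.3, 0.5], [0.3, 0.7], [-0.4, -0.6], [-1.9, 0.0], [1.6, -0.2], [-0.4, 1.0], [-0.5, 1.1], [1.3, -4.0], [1.0, 0.0], [0.4, 0.1], [-0.7, 0.0], [-2.2, -0.3]]
[ 0.57739497  0.01533644 -0.0230163 ]
[[1.1, -0.4], [0.6, -0.6], [0.1, -0.0], [0.1, 0.6], [-1.2, -0.2], [-0.2, 0.5], [-0.6, -0.9]]
plate in jig -5.418301316343298e-05 0.0678643248195701
-0.2 [396.58019533 248.65042617] [353.16012007 253.76399475]
-0.1 [396.82991493 246.60464909] [354.32764111 252.54338196]
0.0 [396.87252296 244.54172085] [355.3044158  251.23961522]
0.1 [396.70810987 242.48236304] [356.08209988 249.86731616]
0.2 [396.33884315 240.44715751] [356.6547272  248.44156344]
0.3 [395.76892472 238.45634088] [357.01868811 246.97768989]
0.4 [395.00452863 236.52960674] [357.17267366 245.49109015]
(396.42857142857144, 240.95238095238096) (356.42857142857144, 249.52380952380952)
spider [0.42781739 0.00864181]
seal [ 0.70528696 -0.11539727]
ratch L [0.71661043 0.16907297]
ratch R [ 0.72963318 -0.02253241]
[ 0.50016372 -0.12795473  0.07911444] cams [array([-0.00216502, -0.28763079,  0.6199038 ]), array([ 0.42009096, -0.00474811,  0.90405866])]
```

```bash
cat >> h.py <<'E'
from scipy.spatial.transform import Rotation as R
J=np.array([0.57556445,-0.05250321,-0.02777483])
def quat(jawang): # jaw direction angle in jig frame
    a=jawang+J[2]; x=np.array([0,0,-1.]);z=np.array([np.cos(a),np.sin(a),0]);y=np.cross(z,x)
    return R.from_matrix(np.stack([x,y,z],1)).as_quat()
def W(x,y,z): return j2w(J,np.array([x,y,z])/1000)
E
python3 - <<'E'
from h import *
from bench import env,kinematics,monitor,eyes
import cv2
qs=[quat(0),quat(np.pi)]
js=[kinematics.ik(W(0,195,150),q) for q in qs];print([None if j is None else np.round(j,2) for j in js])
q=min((abs(j[5]),i) for i,j in enumerate(js) if j is not None)[1]
env.close_gripper(40)
env.reach(W(0,195,150),qs[q])
env.movel(W(0,195,36),velocity=0.1,guard=4)
s=monitor.sense();print(q,s["clock"],s["position"],s["contact_force"],s["finger_gap"])
for n in("scene","top"):
    f=eyes.grab_frame(n)["frame"][:,:,::-1]; cv2.imwrite(f"pics/{n}1.png",f)
E
```

```text
[array([ 0.04,  0.54,  1.38, -0.  ,  1.22,  0.07]), None]
0 3.9417 [0.5813628  0.14245132 0.03667026] [-0.10178283  0.32256283 -0.37217584] -0.0005200024698732197
```

View pics/scene1.png

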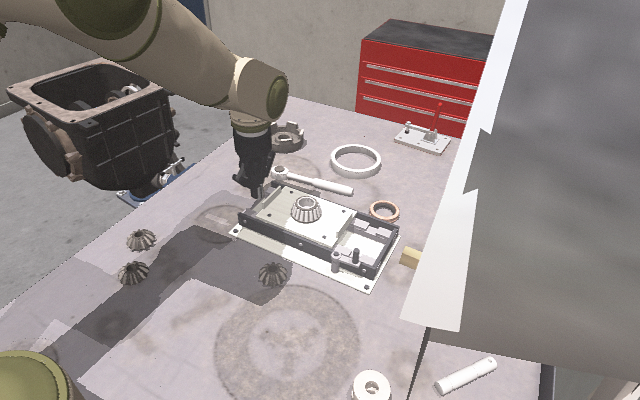

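View pics/top1.png

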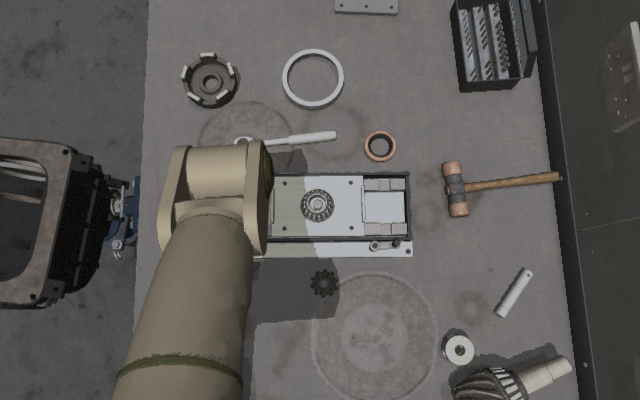

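The shut fingers stand behind the plate's +y lip, at scene (258,190), and nothing has been touched. Next I find contact and push.

```bash
python3 - <<'E'
from h import *
from bench import env,monitor
c,s=np.cos(J[2]),np.sin(J[2])
def jy():
    m=monitor.sense();d=m["position"][:2]-J[:2];return np.round([c*d[0]+s*d[1],-s*d[0]+c*d[1]],4),np.round(m["contact_force"],2),round(m["clock"],2)
print(jy())
print(env.movel(W(0,155,36),velocity=0.02,guard=2.0));print(jy())
y0=jy()[0][1]*1000
for d in(10,20,30,40,50,56):
    g=env.movel(W(0,y0-d,36),velocity=0.04,guard=25);print(d,g,jy())
    if g:break
E
```

```text
(array([0.0003, 0.195 ]), array([ 0.9 ,  0.05, -0.7 ]), 4.04)
True
(array([-0.0002,  0.169 ]), array([-0.46,  0.18,  0.22]), 5.29)
10 False (array([1.000e-04, 1.587e-01]), array([-0.3 ,  0.37, -0.07]), 5.7)
20 False (array([1.000e-04, 1.488e-01]), array([-0.4 , -0.36, -0.2 ]), 6.1)
30 False (array([1.000e-04, 1.387e-01]), array([-0.24, -0.02, -0.62]), 6.5)
40 False (array([0.    , 0.1288]), array([-0.23,  0.35, -0.77]), 6.9)
50 False (array([-0.    ,  0.1188]), array([-0.59, -0.39, -0.73]), 7.3)
56 False (array([-0.    ,  0.1129]), array([-0.09,  0.51,  0.4 ]), 7.6)
```

```bash
cat > look.py <<'E'
import sys,cv2
from bench import eyes
n=sys.argv[1]
a=eyes.grab_frame("top")["frame"][160:270,235:425,::-1]; cv2.imwrite(f"pics/t{n}.png",cv2.resize(a,None,fx=4.2,fy=4.2,interpolation=cv2.INTER_CUBIC))
a=eyes.grab_frame("scene")["frame"][175:300,220:410,::-1]; cv2.imwrite(f"pics/s{n}.png",cv2.resize(a,None,fx=4.2,fy=4.2,interpolation=cv2.INTER_CUBIC))
E
python3 look.py 2
```

```text
(no output)
```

View pics/t2.png

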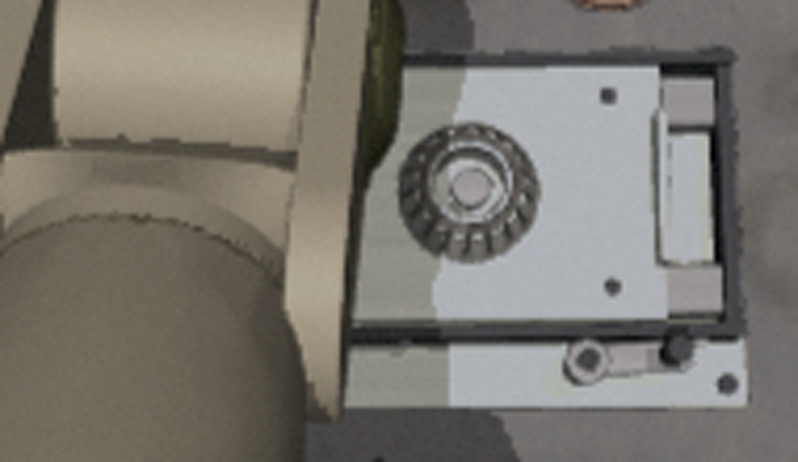

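View pics/s2.png

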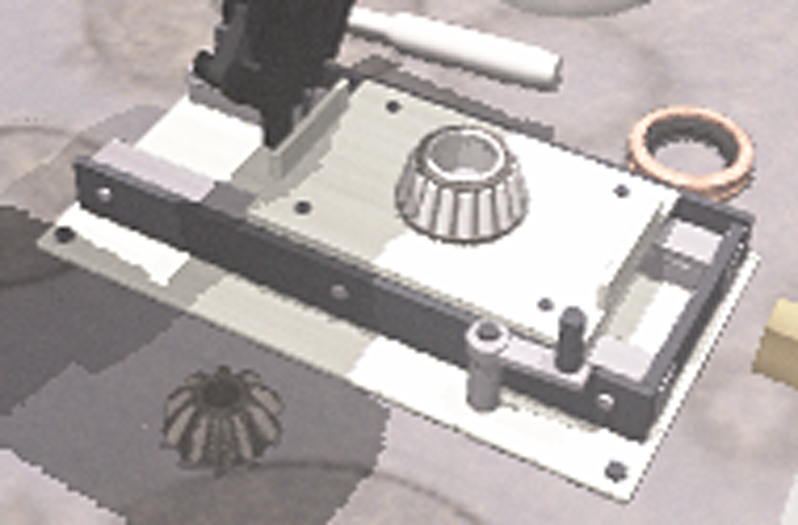

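The plate has travelled: its front edge is now at about x=660–667 in the crop. Bearing and spider gear are undisturbed.

```bash
python3 - <<'E'
from h import *
ob=[('top',(-60,-90,45),T(667,320)),('top',(60,-90,45),T(660,67)),('scene',(60,-90,45),S(679,194)),('scene',(-60,90,45),S(248,210))]
for o in ob:print(o[0],[least_squares(lambda q:(proj(o[0],W(q[1],o[1][1]+q[0],45))-o[2]),[10,o[1][0]]).x.round(1)])
E
```

```text
top [array([ 12.1, -60.5])]
top [array([12. , 58.9])]
scene [array([11.5, 58.6])]
scene [array([  9.1, -59. ])]
```

```bash
python3 - <<'E'
from h import *
from bench import env,monitor
for y in(106,103,101):
    g=env.movel(W(0,y,36),velocity=0.02,guard=25);m=monitor.sense();print(y,g,np.round(m["contact_force"],2),m["clock"])
env.movel(W(0,125,36),velocity=0.06)
print(monitor.sense()["clock"])
E
python3 look.py 3
```

```text
106 False [ 1.23  3.12 -0.37] 8.2
103 False [ 0.16  0.55 -1.5 ] 8.5
101 False [-0.08  2.57 -0.9 ] 8.75
9.3
```

View pics/t3.png

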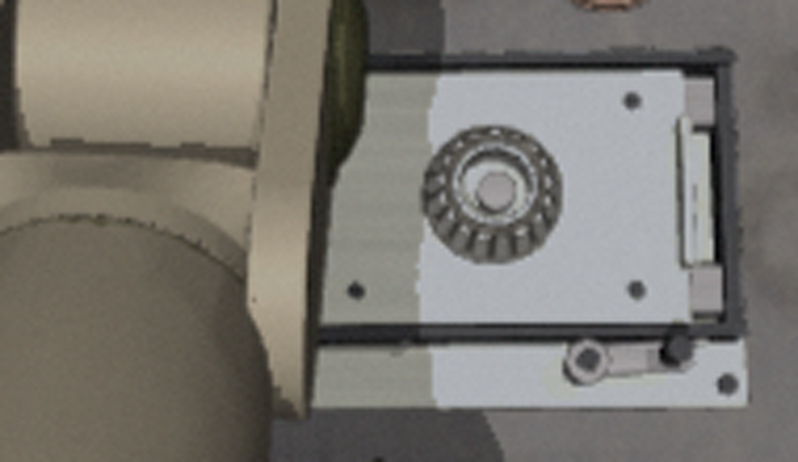

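View pics/s3.png

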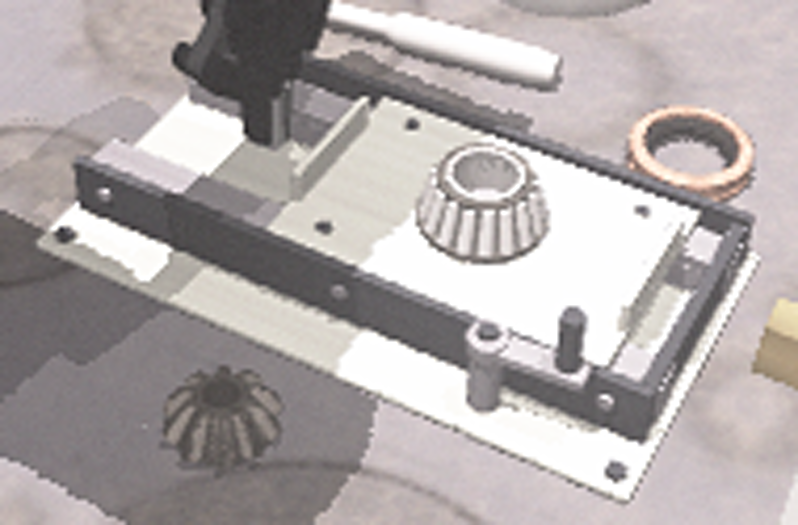

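```bash
python3 - <<'E'
from h import *
def tri(t,s):
    w=least_squares(lambda q:np.concatenate([proj('top',q)-T(*t),proj('scene',q)-S(*s)]),[.6,-.1,.04]);p=w.x
    c,sn=np.cos(J[2]),np.sin(J[2]);d=p[:2]-J[:2];return np.round(1000*np.array([c*d[0]+sn*d[1],-sn*d[0]+c*d[1],p[2]]),1)
for n,t,s in(('before ff',(608,96),(621,190)),('before fn',(613,286),(544,304)),('bearing before',(469,187),(466,152)),
 ('after ff',(631,100),(642,211)),('bearing after',(496,192),(488,170)),('lip before',(655,110),(676,201)),('pin',(678,340),(573,313))):print(n,tri(t,s))
E
```

```text
before ff [ 44.6 -53.1  47. ]
before fn [-45.1 -53.2  46.8]
bearing before [-3.6 12.2 79. ]
after ff [ 44.7 -65.   38.3]
bearing after [-4.9 -0.3 74. ]
lip before [ 38.4 -78.   55. ]
pin [-73.3 -77.5  79.1]
```

The plate has seated: the hole marker's height went from 47 to 38 mm, and its y from -53 to -65, which puts the offset near 0. The clip is next.

```bash
python3 - <<'E'
from h import *
from bench import env,monitor,kinematics
env.movel(W(0,130,150),velocity=0.15)
js=[(kinematics.ik(W(-91.5,-97.5,150),quat(a)),a) for a in(-np.pi/4,3*np.pi/4)]
print([(None if j is None else np.round(j,2),a) for j,a in js])
a=min((abs(j[5]),a) for j,a in js if j is not None)[1]
env.reach(W(-91.5,-97.5,150),quat(a))
print(env.movel(W(-91.5,-97.5,61),velocity=0.1,guard=4))
m=monitor.sense();print(m["clock"],m["contact_force"],m["position"]-W(-91.5,-97.5,61))
E
python3 look.py 4
```

```text
[(array([-0.53,  0.35,  1.68, -0.  ,  1.12,  0.28]), -0.7853981633974483), (array([-0.53,  0.35,  1.68, -0.  ,  1.12, -2.86]), 2.356194490192345)]
False
12.3167 [ 0.08951514 -0.04136091  0.33368183] [ 0.00035188 -0.00011226  0.00052158]
```

View pics/s4.png

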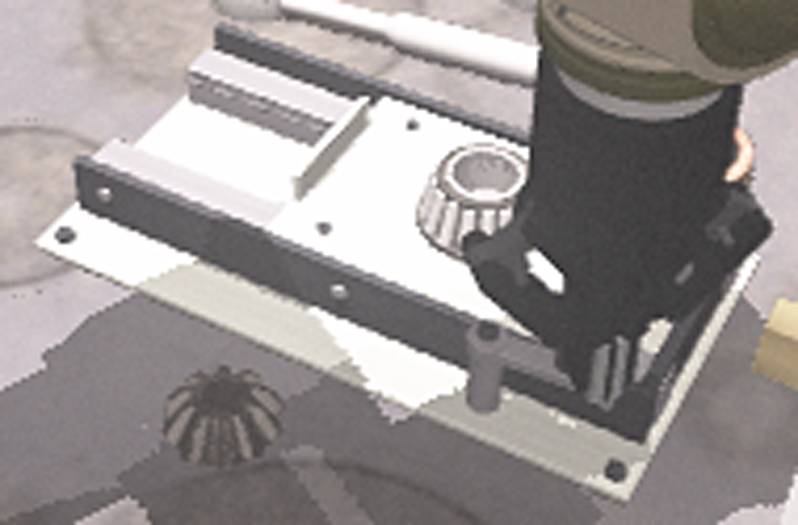

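The fingertips are beside the pin, which they hide at about (590,370). The plate is still seated.

```bash
python3 - <<'E'
from h import *
from bench import env,monitor
for x in(-84,-76,-68,-60,-54,-50,-47.5):
    g=env.movel(W(x,x-6,61),velocity=0.05,guard=12);m=monitor.sense();print(x,g,np.round(m["contact_force"],2),np.round(m["position"]-W(x,x-6,61),4),m["clock"])
    if g:break
E
python3 look.py 5
```

```text
-84 False [-0.47  0.03 -0.07] [0.0002 0.0004 0.    ] 12.775
-76 False [0.48 0.82 0.22] [-0.0001  0.0004 -0.0001] 13.15
-68 False [ 0.7  -0.18  0.22] [ 0.0001  0.0004 -0.0001] 13.525
-60 False [-0.04 -1.04  0.07] [ 0.0002  0.0003 -0.    ] 13.9
-54 False [-0.41  0.37  0.51] [0.0004 0.0002 0.0001] 14.2167
-50 False [-0.04 -0.39  0.18] [0.0003 0.0001 0.    ] 14.4833
-47.5 False [-11.74  -7.76   3.31] [-0.0013 -0.0012 -0.0001] 14.7333
```

View pics/s5.png

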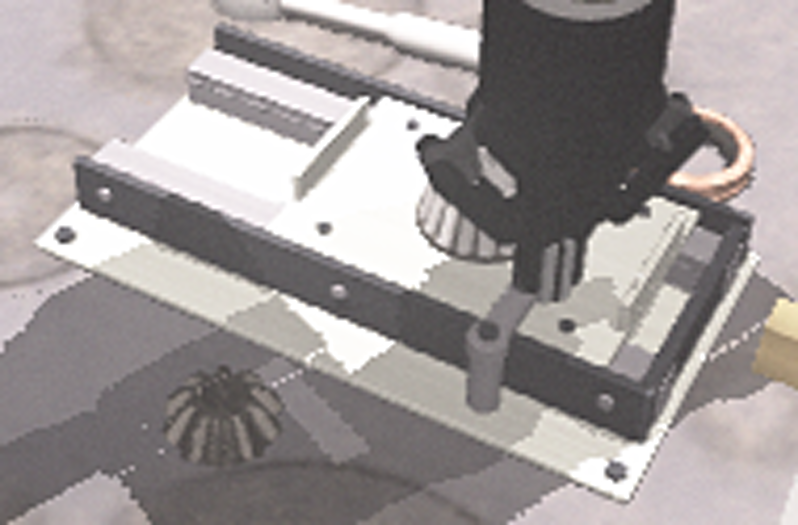

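The clip has hit its stop (about 14 N), with the bar over the plate. I back off, rise and check.

```bash
python3 - <<'E'
from h import *
from bench import env,monitor
env.movel(W(-62,-68,61),velocity=0.06)
env.movel(W(-70,-76,170),velocity=0.12)
env.reach(W(-160,-160,220),quat(-np.pi/4))
print(monitor.sense()["clock"],monitor.sense()["contact_force"])
E
python3 look.py 6
```

```text
16.9833 [1.21801723 0.65199144 1.04279857]
```

View pics/s6.png

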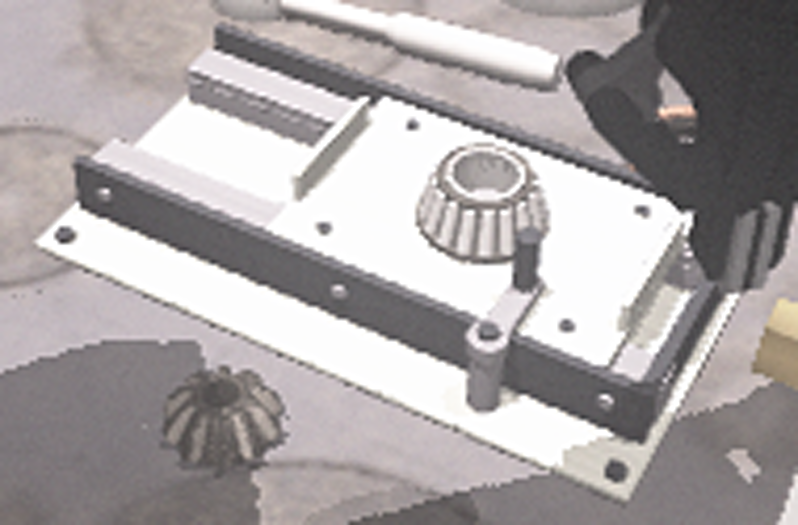

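View pics/t6.png

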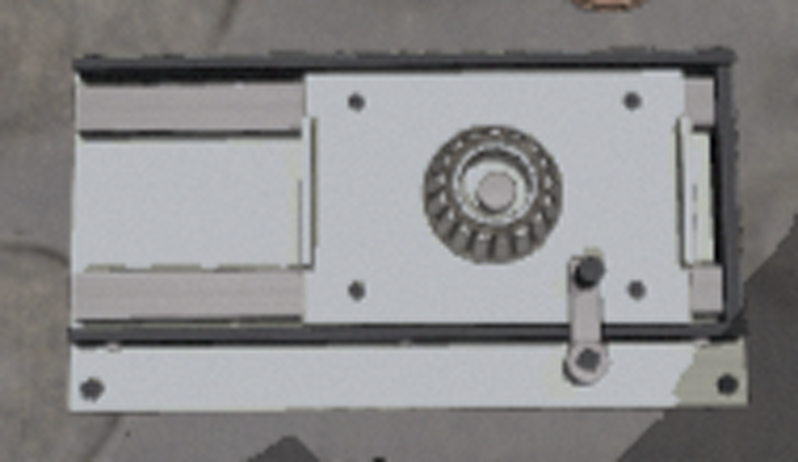

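The bar stands perpendicular to the guide, with the pin at (590,270) in the top crop and the post at (587,358). The plate and bearing are unchanged.

```bash
python3 - <<'E'
from h import *
q=least_squares(lambda q:np.concatenate([proj('top',q)-T(590,267),proj('scene',q)-S(530,237)]),[.5,-.1,.08]).x
c,s=np.cos(J[2]),np.sin(J[2]);d=q[:2]-J[:2];x,y=c*d[0]+s*d[1],-s*d[0]+c*d[1];print(x,y,q[2],'angle',np.arctan2(x+.08,-(y+.04)))
from bench import env,job,monitor
env.hold(0.5);job.hand_in();print(monitor.sense()["clock"])
E
```

```text
-0.04033746006214477 -0.04036839983923893 0.0788792061246543 angle 1.5615082366732471
the job is handed in; nothing more can be done
the job is handed in; nothing more can be done
```

The plate is seated in the notches, the clip is closed over its edge, and the job is handed in, about 17.5 s into the 64 s allowed. No verdict is reported, so these results rest on my own camera checks.

- **Plate:** I pushed it about 68 mm with the shut fingertips against its +y end, then backed off. A marked hole on the plate dropped from 47 to 38 mm in height, and its position puts the plate within about 1 mm of its seat. The clip was still open at about 0.16 rad then.
- **Clip:** I pushed the pin diagonally until it met the stop at about 14 N. After I withdrew, the images put the clip at about 1.56 rad, with the bar square over the plate's edge.
- **Bearing and loose parts:** The bearing still stands on its spigot and the arm did not go near it. The spider gear and ratchet look unmoved in the last scene picture. The oil seal was mostly hidden by the gripper there, but looked in place in the earlier pictures.
- **Measurement accuracy:** No checks failed. In the jig fit most marks matched within about 2 px; the worst, one guide corner in the scene view, was off by 4 px. The first contact with the plate came where the pictures predicted.

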